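# Fit the detachable handle to the saute pan and turn it in

## Robot

A 7-joint arm with a two-finger parallel gripper is mounted at the origin on a cart in front of the work surface, level with it; the furniture and walls round the work are solid. World frame = base frame: x ahead of the robot, y to its left, z up, the work surface at z = 0. Lengths are in m, angles in rad, forces in N, time in s.
With the tool pointing down it reaches from about 0.35 to 0.9 m from the base axis. Payload 19.9 kg.
Tool frame: the origin (TCP) lies on the centre line of the jaws, within the pads' length; the fingertips stand 22 mm ahead of it and the grasp point (between the pads) lies 3 mm ahead of it; z points along the fingers, y is the line along which they close (so a half turn about z gives the same grasp; the last joint's range is limited). The gripper opens to 85 mm and grips with 20 to 120 N. Pads are 22 mm wide; open, the fingers measure 114 mm over their backs; the gripper's body (76 mm by 85 mm) begins 54 mm behind the grasp point. The pads swing forward as they close: fully open they stand 13 mm farther back than shut.
Start: joints at [1.151, 0.417, -0.01, 1.614, 0.005, 1.111, -0.053], TCP at [0.231, -0.581, 0.253] pointing down, gripper open.
Joint ranges: [-2.81, 2.81], [-0.39, 2.02], [-1.27, 1.25], [0.06, 2.57], [-1.19, 4.33], [0.19, 2], [-2.82, 2.82]. Speed limits (rad/s): [1.89, 1.89, 2.39, 2.39, 3.01, 3.01, 3.01].

## Interface

Orientations are given as a unit quaternion [x, y, z, w].
In Python, from plant import ctrl, eyes gives the robot as it stands.
- The arm moves only by the tool servo_tool, never from a script. Its argument "series" is one flat list of numbers, 7 for each row, row after row: the turn, a rotation vector about the tool's x, y, z in rad, then the shift along the tool's x, y, z in cm, then the closure, from -1 (fully open) to 1 (shut). A call has 1 to 8 rows; each row shifts and turns the commanded pose from where the row before left it, along the tool's axes as they then stand; what a row does not reach is not made up. A row lasts 1/10 s, in which the tool goes at most 50 mm and 8.59 degrees, less where a joint would pass 70% of its speed; a pose out of reach is approached as far as the arm can. A call is refused whole if a number of a shift passes 5 or a number of a turn 0.15, either way. A call with a gripper value outside its range is refused whole. The fingers move at their own pace and stop on an object; the grip force is fixed at half the most. Time passes only in rows, so rows that do not move let the fingers close. It gives the time, the measured TCP pose, the force, the opening and the grip force at its end, in the units of the state.
- ctrl.read_state(): the state, without advancing time (a new reading comes with each control period).
- eyes.snapshot(name): name is "scene" or "top" or "wrist"; returns the picture (384x512x3 uint8, red, green, blue); there is no depth.
- eyes.calibration(name): a dict with "fx", "fy", "cx", "cy" (pixels), "distortion" ([k1, k2, p1, p2, k3] as OpenCV has them; the pictures are not rectified), "R" (3x3) and "t" (3): a world point X has camera coordinates R X + t; the wrist camera has in their place "T_tool_cam" (4x4, takes a point from camera to tool coordinates, whose origin is the TCP and whose axes are the flange's). Camera axes: x right, y down, z forward; pixel columns grow to the right and rows downward; lengths in m; the calibration is good to about 2 mm. A picture is of the moment at which its call begins: read the wrist's pose just before it. calibration takes no time and is no camera call.
- ctrl.sign_off(): hands the job in; it is judged then, once.
The state is a dict: "t": time; "joint_positions": joint angles; "joint_velocities": joint speeds; "joint_torque": joint torques, N m; "position": TCP position; "eef_rot": TCP orientation; "wrist_force": force on the tool from outside, world axes, zero at the start; "torque": the same for the moment, N m; "grip_width": opening from 0.0 (shut) to 1.0 (fully open); "grip_force": force on a finger pad.
Only numpy, scipy, OpenCV 4.12 (cv2) and the standard library are available. Lean on these libraries where they do the work, as an engineer would, in place of code of your own. Each camera call takes 0.05 s, during which the arm holds its last target. There are 200 camera calls.

## Task

The steel pan's detachable handle is off. Slide the handle onto the stub on the pan's side, right home, until the spring button pops up through the hole in the handle; then turn the pan about where it stands until the fitted handle lies parallel to the worktop's front edge, so that nobody catches it in passing. Keep the pan flat on the worktop and do not push the other things about.

Things in the scene. Friction and masses are not known exactly. Their poses are not given: they have to be found in the camera images.
- pan: Loose round steel saute pan, 206 mm across the rim, 60 mm high, 1.4 to 2.1 kg. Origin: centre of its underside; x points out along the stub, z up. The stub is a level flat bar that starts pointing to the robot's right and somewhat towards the robot. The pan slides on the worktop if pushed with more than about 7 to 14 N.
- stub_root (a point): Middle of the stub where it leaves a square shoulder (36 mm wide, 26 mm high), 106 mm from the pan's axis, 42 mm above its underside; the handle's mouth stops against this shoulder. Axes as the pan's. The stub is polished steel, 20 mm wide (y), 10 mm thick (z), 54 mm long.
- stub_tip (a point): Middle of the stub's free end, 54 mm out from stub_root. Axes as the pan's. The last 14 mm of the stub taper to 11 mm wide and 5 mm thick.
- spring_button (a joint): Steel spring button, 9 mm across, on top of the stub, 30 mm out from stub_root. 0 = up (5.8 mm above the stub), 0.0058 = flush (2.6 N). Its crown slopes down to the free end, so a handle pushed on presses it by itself (about 2 to 5 N along the stub). It stays pressed by 3 mm or more until it springs up through the handle's hole, 1 mm proud of its top; then the handle is locked on.
- handle_grip (a point): Loose pan handle, 187 mm long, 110 to 230 g, lying right way up (hole on top). This point: middle of the black grip where it is best held, 11 mm above the handle's flat underside; there 26 mm wide (y), 22 mm high. x points along the handle to its open mouth, 90 mm ahead; z up. The grip runs from 32 mm ahead to 78 mm behind, then a wire loop to 97 mm behind.
- handle_mouth (a point): Middle of the open mouth of the handle's steel socket, 10.5 mm above the handle's flat underside. Axes as handle_grip. The socket is 30 mm wide and 20 mm high outside; inside it is 22.5 mm wide, 12 mm high and 58 mm deep.
- handle_hole (a point): Centre of the round hole, 13 mm across, in the top of the socket (3.5 mm thick), 30 mm behind the mouth, 20 mm above the handle's underside. When the handle is home it lies right over the spring button.
- edge_line (a point): Fixed reference point in the middle of the worktop; its y axis is parallel to the worktop's front edge (world y).
- mug: Loose pale spotted mug, 82 mm across, 91 mm high, left of the pan, bystander. Origin: centre of its underside.
- bulb: Loose garlic bulb, 56 mm, left of and nearer than the pan, bystander. Origin: centre of its underside.
- yellow_lemon: Loose lemon, 72x57x58 mm, at the left (the nearer of two), bystander. Origin: centre of its underside.
- tin: Loose flat tin, 86 mm across, 40 mm high, at the back right, bystander. Origin: centre of its underside.
Mind the look-alikes: they are no part of the job. What is shaped like the part that bears handle_grip but blue is not meant.

How it is judged:
On the way, in this order (a step that is already met when the one before it is completed fails the run):
1. the handle is home on the stub and the spring button has popped up through its hole (value of joint spring_button below 0.0015 m and distance between handle_mouth and stub_root below 0.006 m and angle between the x axis of handle_mouth and the x axis of pan, either way round below 0.12 rad), for 0.2 s.
2. the fitted handle lies parallel to the front edge (value of joint spring_button below 0.0015 m and distance between handle_mouth and stub_root below 0.006 m and angle between the x axis of handle_grip and the y axis of edge_line, either way round below 0.175 rad), for 0.2 s.
At the end, for the whole second after the job is handed in: Handle mouth within 6 mm of the shoulder and in line with the stub (7 degrees), button up through the hole (pressed under 1.5 mm), handle within 10 degrees of parallel to the front edge, pan flat and at rest on the worktop, its centre within 100 mm of its start (all of step 2 and angle between the x axis of handle_mouth and the x axis of pan, either way round below 0.12 rad and angle between pan's own z axis and vertical below 0.05 rad and distance of pan from where it was at the start of the episode below 0.1 m and height (world z) of pan between -0.005 and 0.006 m and linear speed of pan below 0.02 m/s); the robot touches nothing.
It fails at once if the pan is tipped or lifted off the worktop (angle between pan's own z axis and vertical above 0.25 rad or height (world z) of pan above 0.03 m).
It fails at once if a bystander (mug, garlic, lemon, tin) is moved by more than 50 mm (distance of any of mug, bulb, yellow_lemon, tin from where it was at the start of the episode above 0.05 m).
It also fails if it takes over 48 s, if anything falls off the work surface, if the arm or the gripper's body presses on something with over 40 N, if the wrist force passes 120 N, or if a joint passes its speed limit or range.

## Working session

There is one attempt and no reset: what is moved stays moved. The work goes in short steps, Python scripts to look and compute and a tool call to move; the robot and the scene stay as the last step left them, time stands still between calls to the robot, and variables do not carry over. Pictures are saved under pics/ and viewed, at most 10 in all, crops included, and the job is handed in when it is done.

Besides the shell and the picture viewer there is one more tool, called after ">>>" by a JSON object that holds its "method" and its "body". servo_tool: Moves the arm, as the interface text tells. Its arguments: {"type":"object","properties":{"series":{"type":"array"}},"required":["series"]}

```bash
mkdir -p pics; ls; python3 - <<'E'
from plant import ctrl, eyes
import cv2,numpy as np
for n in("scene","top"):
    im=eyes.snapshot(n); cv2.imwrite(f"pics/{n}0.png",im[:,:,::-1]); c=eyes.calibration(n); print(n,{k:np.round(v,4).tolist() for k,v in c.items()})
c=eyes.calibration("wrist");print({k:np.round(v,4).tolist() for k,v in c.items()})
s=ctrl.read_state();print(s)
E
```

```text
pics
scene {'fx': 408.0407, 'fy': 408.0407, 'cx': 257.6945, 'cy': 193.3256, 'distortion': [-0.0336, 0.0, 0.0, 0.0, 0.0], 'R': [[-0.7883, -0.6151, -0.0157], [-0.4495, 0.5931, -0.668], [0.4202, -0.5195, -0.744]], 't': [0.4651, 0.2994, 1.1505]}
top {'fx': 468.0821, 'fy': 468.0821, 'cx': 254.1121, 'cy': 195.0779, 'distortion': [-0.0682, 0.0, 0.0, 0.0, 0.0], 'R': [[0.0078, -0.9998, -0.0194], [-0.7896, 0.0058, -0.6136], [0.6135, 0.0201, -0.7894]], 't': [0.0156, 0.4595, 1.6288]}
{'fx': 270.9362, 'fy': 270.9362, 'cx': 255.442, 'cy': 187.5073, 'distortion': [-0.0369, 0.0, 0.0, 0.0, 0.0], 'T_tool_cam': [[-0.0015, -0.9625, -0.2711, 0.0689], [1.0, -0.0017, 0.0003, 0.001], [-0.0007, -0.2711, 0.9625, -0.1208], [0.0, 0.0, 0.0, 1.0]]}
{'t': 0.1, 'joint_positions': array([ 1.15148968,  0.41793979, -0.01027391,  1.61413945,  0.00468435,
        1.11067905, -0.05305588]), 'joint_velocities': array([-7.28455987e-05, -1.93408484e-03, -4.10848128e-04, -1.83273572e-03,
        1.32660033e-03, -1.26772660e-03,  3.17317778e-03]), 'joint_torque': array([ 8.10698111e-04, -8.65823650e+01,  6.80633951e-01, -4.35641026e+01,
        1.92929967e-02,  4.96415858e-03,  6.82535415e-05]), 'position': array([ 0.23042297, -0.58065392,  0.25269631]), 'eef_rot': array([ 9.82218237e-01,  1.87741869e-01, -1.48849133e-04, -5.51262471e-04]), 'wrist_force': array([ 0.26660375, -0.15031748,  0.71665591]), 'torque': array([ 0.01256537, -0.01352337,  0.00531629]), 'grip_force': 0.0, 'grip_width': 1.0025334197787261}
```

View pics/scene0.png

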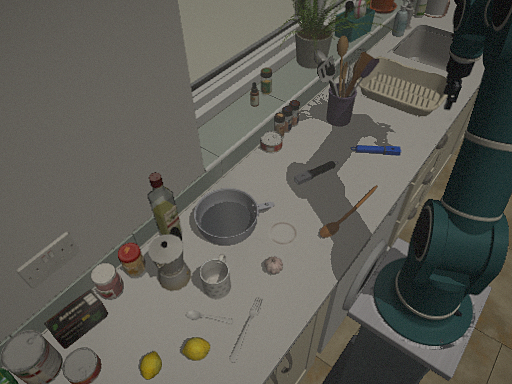

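View pics/top0.png

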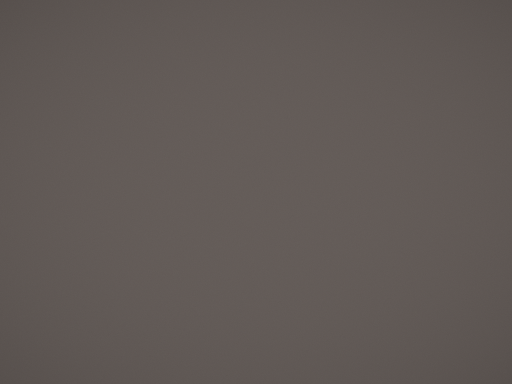

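The scene picture shows the pan at (227,215) with its stub towards (268,206), and a black handle at about (315,172) with its grey socket at the left end (300,178). The top picture is blank grey, so that camera is no use.
Candidates for the handle are black at (315,172), blue at (377,150), and the wooden spoon at (348,212). I choose the black one and check it in a crop.

```bash
python3 - <<'E'
import cv2
im=cv2.imread("pics/scene0.png")[140:250,190:350]
im=cv2.convertScaleAbs(im,alpha=1.5)
cv2.imwrite("pics/crop0.png",cv2.resize(im,None,fx=5,fy=5,interpolation=cv2.INTER_CUBIC))
E
```

```text
(no output)
```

View pics/crop0.png

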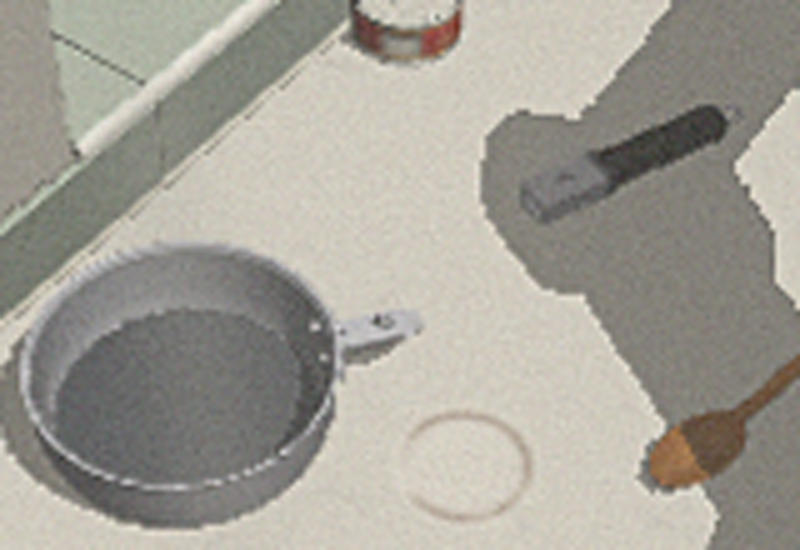

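The crop shows the black handle with its mouth at (536,203), its hole at (568,177) and its loop end at (738,113). The pan rim is centred near (180,366), with the button at (382,320) and the stub tip at (420,322), all in crop pixels.

```bash
cat > h.py <<'E'
from plant import ctrl, eyes
import cv2,numpy as np
from scipy.spatial.transform import Rotation as Rn
def ray(name,px,z,st=None):
    c=eyes.calibration(name); K=np.array([[c['fx'],0,c['cx']],[0,c['fy'],c['cy']],[0,0,1.]])
    p=cv2.undistortPoints(np.array([[px]],float),K,np.array(c['distortion']))[0,0]; d=np.array([p[0],p[1],1])
    if name=="wrist":
        T=np.array(c['T_tool_cam']); st=st or ctrl.read_state(); R=Rn.from_quat(st['eef_rot']).as_matrix()
        o=R@T[:3,3]+st['position']; d=R@T[:3,:3]@d
    else:
        R=np.array(c['R']); o=-R.T@np.array(c['t']); d=R.T@d
    return o+d*(z-o[2])/d[2]
def tool(st=None):
    st=st or ctrl.read_state(); return st['position'],Rn.from_quat(st['eef_rot']).as_matrix()
E
python3 - <<'E'
from h import *
np.set_printoptions(precision=4,suppress=True)
f=lambda x,y,z:ray("scene",(190+x/5-.4,140+y/5-.4),z)
P=dict(mouth=f(536,203,.0105),hole=f(568,177,.02),gend=f(722,122,.015),loop=f(738,113,.011),pan=f(180,366,.06),btn=f(382,320,.05),tip=f(420,322,.042),root=f(338,342,.042))
for k,v in P.items():print(k,v)
a=P['mouth']-P['loop'];print(np.degrees(np.arctan2(a[1],a[0])),np.linalg.norm(a[:2]))
a=P['tip']-P['pan'];print(np.degrees(np.arctan2(a[1],a[0])),np.linalg.norm(a[:2]))
for n,p in dict(bulb=(273,265),mug=(215,280),tin=(271,142),spoon=(330,230)).items(): print(n,ray("scene",p,.03))
p,R=tool();print(p,R)
E
```

```text
mouth [ 0.5399 -0.1627  0.0105]
hole [ 0.5315 -0.1899  0.02  ]
gend [ 0.4752 -0.3098  0.015 ]
loop [ 0.4724 -0.3291  0.011 ]
pan [0.6145 0.1328 0.06  ]
btn [0.5408 0.0179 0.05  ]
tip [ 0.524  -0.0013  0.042 ]
root [0.5563 0.0448 0.042 ]
67.91884817001683 0.17962152559815694
-124.04554326820865 0.16178032649169433
bulb [0.3912 0.1809 0.03  ]
mug [0.4935 0.3221 0.03  ]
tin [ 0.7235 -0.2547  0.03  ]
spoon [ 0.325  -0.0304  0.03  ]
[ 0.2304 -0.5807  0.2527] [[ 0.9295  0.3688 -0.0005]
 [ 0.3688 -0.9295  0.001 ]
 [-0.0001 -0.0011 -1.    ]]
```

>>> {"method": "servo_tool", "body": {"series": [0, 0, 0, 4.2, -2.3, 1.0, -1, 0, 0, 0, 4.2, -2.3, 1.0, -1, 0, 0, 0, 4.2, -2.3, 1.0, -1, 0, 0, 0, 4.2, -2.3, 1.0, -1, 0, 0, 0, 4.2, -2.3, 1.0, -1, 0, 0, 0, 4.2, -2.3, 1.0, -1, 0, 0, 0, 4.2, -2.3, 1.0, -1, 0, 0, 0, 4.2, -2.3, 1.0, -1]}}

```text
t: 0.9
position: [0.4758, -0.2843, 0.1728]
eef_rot: [0.982, 0.188, -0.0, -0.0]
wrist_force: [0.3, -0.9, -0.9]
grip_width: 0.997
grip_force: 0.0
```

>>> {"method": "servo_tool", "body": {"series": [0, 0, -0.14, 0, 0, 0, -1, 0, 0, -0.14, 0, 0, 0, -1, 0, 0, -0.14, 0, 0, 0, -1, 0, 0, -0.14, 0, 0, 0, -1, 0, 0, -0.14, 0, 0, 0, -1, 0, 0, -0.1, 0, 0, 0, -1, 0, 0, 0, 0, 0, 0, -1, 0, 0, 0, 0, 0, 0, -1]}}

```text
t: 1.7
position: [0.4748, -0.286, 0.1731]
eef_rot: [0.833, 0.554, -0.0, -0.0]
wrist_force: [-0.6, 0.6, 0.6]
grip_width: 0.999
grip_force: 0.0
```

```bash
python3 - <<'E'
from h import *
st=ctrl.read_state();print(st['t'],st['position'],st['eef_rot'],st['joint_positions'])
im=eyes.snapshot("wrist");im=cv2.convertScaleAbs(im[:,:,::-1],alpha=1.6)
cv2.imwrite("pics/w1.png",cv2.resize(im,None,fx=1.5,fy=1.5,interpolation=cv2.INTER_CUBIC))
E
```

```text
1.7 [ 0.47481471 -0.2859915   0.17310463] [ 8.32525958e-01  5.53985992e-01 -4.13477879e-05 -2.17476104e-04] [ 0.74595918  0.4030396  -0.32080984  1.8570645   0.15754251  0.90651675
 -0.04486822]
```

View pics/w1.png

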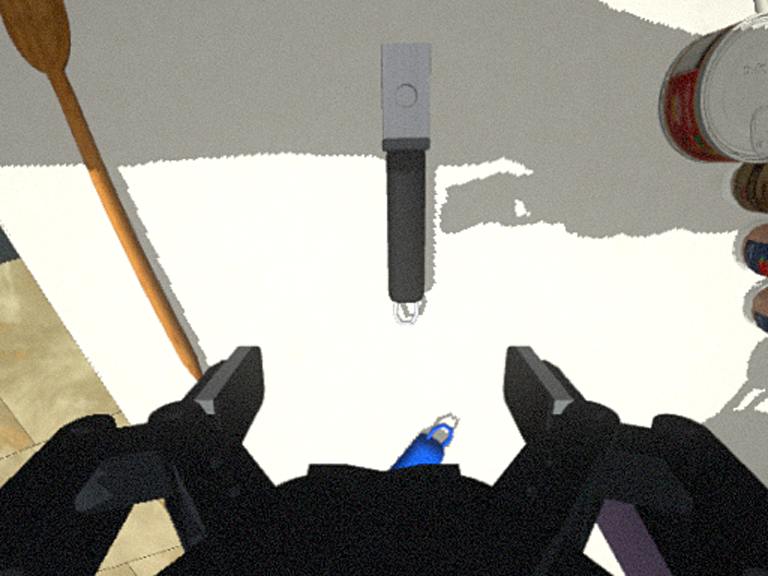

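The wrist view shows the black handle nearly in line with the tool. Its mouth edge is at (406.5,43), its hole at (405.5,95) and its loop end at (405,322), in a 1.5x picture.

```bash
python3 - <<'E'
from h import *
np.set_printoptions(precision=4,suppress=True)
f=lambda x,y,z:ray("wrist",(x/1.5-.2,y/1.5-.2),z)
m,h,l,e=f(406.5,43,.0205),f(405.5,95,.02),f(405,322,.011),f(406,300,.015)
print(m,h,l,e)
for a,b in((m,l),(m,e)):
    d=a-b;print(np.degrees(np.arctan2(d[1],d[0])),np.linalg.norm(d[:2]))
p,R=tool(); u=(m-l)[:2];u/=np.linalg.norm(u); 
g=h[:2]-.06*u; g2=m[:2]-.09*u;print(g,g2)
g=np.r_[(g+g2)/2,.024]; print("yaw",np.degrees(np.arctan2(R[1,0],R[0,0])),"delta tool",R.T@(g-p))
E
```

```text
[ 0.5433 -0.1614  0.0205] [ 0.5317 -0.1884  0.02  ] [ 0.4738 -0.3321  0.011 ] [ 0.4812 -0.3151  0.015 ]
67.85233826232982 0.18432402530475683
68.0089552061668 0.16575623279177085
[ 0.5091 -0.244 ] [ 0.5094 -0.2447]
yaw 67.29837679931666 delta tool [0.0516 0.0157 0.1491]
```

>>> {"method": "servo_tool", "body": {"series": [0, 0, -0.01, 2.6, 0.8, 2.5, -1, 0, 0, 0, 2.6, 0.8, 2.5, -1, 0, 0, 0, 0, 0, 4.0, -1, 0, 0, 0, 0, 0, 3.5, -1, 0, 0, 0, 0, 0, 2.3, -1, 0, 0, 0, 0, 0, 0, -1, 0, 0, 0, 0, 0, 0, 0, 0, 0, 0, 0, 0, 0, 0.5]}}

```text
t: 2.55
position: [0.5102, -0.2442, 0.0268]
eef_rot: [0.829, 0.559, 0.0, 0.001]
wrist_force: [-0.3, -0.5, -0.2]
grip_width: 0.694
grip_force: 0.0
```

>>> {"method": "servo_tool", "body": {"series": [0, 0, 0, 0, 0, 0, 1, 0, 0, 0, 0, 0, 0, 1, 0, 0, 0, 0, 0, 0, 1, 0, 0, 0, 0, 0, 0, 1, 0, 0, 0, 0, 0, 0, 1, 0, 0, 0, 0, 0, 0, 1, 0, 0, 0, 0, 0, 0, 1, 0, 0, 0, 0, 0, 0, 1]}}

```text
t: 3.35
position: [0.5099, -0.2442, 0.0264]
eef_rot: [0.829, 0.559, 0.0, 0.001]
wrist_force: [-3.8, 0.6, 13.1]
grip_width: 0.29
grip_force: 59.5
```

>>> {"method": "servo_tool", "body": {"series": [0, 0, 0, 0, 0, -1.5, 1, 0, 0, 0, 0, 0, -3.0, 1, 0, 0, 0, 1.7, -1.7, -2.5, 1, 0, 0, 0, 3.0, -3.0, 0, 1, 0, 0, 0, 3.0, -3.0, 0, 1, 0, 0, 0.07, 2.0, -2.0, 0, 1, 0, 0, 0.07, 0.7, -0.8, 0, 1, 0, 0, 0.07, 0, 0, 0, 1]}}

```text
t: 4.15
position: [0.4512, -0.1062, 0.0964]
eef_rot: [0.883, 0.469, 0.0, 0.0]
wrist_force: [0.1, -0.1, -2.2]
grip_width: 0.291
grip_force: 59.8
```

>>> {"method": "servo_tool", "body": {"series": [0, 0, 0, 0, 0, 0, 1, 0, 0, 0, 0, 0, 0, 1]}}

```text
t: 4.35
position: [0.4518, -0.108, 0.0959]
eef_rot: [0.882, 0.471, 0.0, 0.0]
wrist_force: [0.4, -0.4, -1.5]
grip_width: 0.29
grip_force: 59.8
```

```bash
python3 - <<'E'
from h import *
st=ctrl.read_state();print(st['t'],st['position'],st['eef_rot'],st['wrist_force'],st['grip_width'])
im=eyes.snapshot("wrist");cv2.imwrite("pics/w2raw.png",im[:,:,::-1]);im=cv2.convertScaleAbs(im[:,:,::-1],alpha=1.5)
cv2.imwrite("pics/w2.png",cv2.resize(im,None,fx=1.5,fy=1.5,interpolation=cv2.INTER_CUBIC))
im=eyes.snapshot("scene");cv2.imwrite("pics/s2raw.png",im[:,:,::-1])
E
```

```text
4.35 [ 0.45184737 -0.10802664  0.09589126] [8.82388932e-01 4.70520595e-01 2.10880227e-04 3.11039279e-04] [ 0.41706557 -0.43879097 -1.48798655] 0.2903211414582669
```

View pics/w2.png

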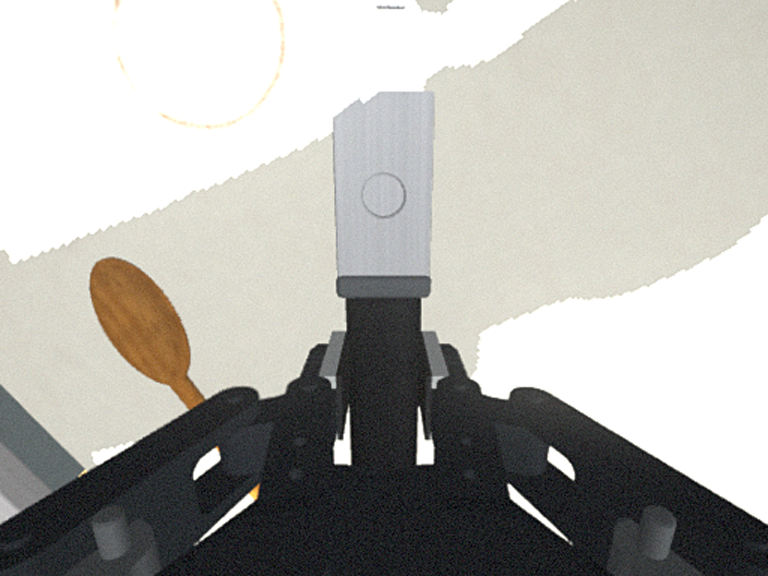

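The view shows the handle in the grip: socket edges at x 334–433 by the mouth, hole at (384,195). The stub only just shows at the top, at (390,7). I raise the camera to see it.

>>> {"method": "servo_tool", "body": {"series": [0, 0, 0, 0, 0, -4.5, 1, 0, 0, 0, 0, 0, -4.5, 1, 0, 0, 0, 0, 0, -4.5, 1, 0, 0, 0, 0, 0, -4.5, 1, 0, 0, 0, 0, 0, -2, 1, 0, 0, 0, 0, 0, 0, 1, 0, 0, 0, 0, 0, 0, 1, 0, 0, 0, 0, 0, 0, 1]}}

```text
t: 5.25
position: [0.4511, -0.1079, 0.294]
eef_rot: [0.883, 0.47, -0.001, -0.001]
wrist_force: [-0.1, 0.2, -2.0]
grip_width: 0.283
grip_force: 59.8
```

```bash
python3 - <<'E'
from h import *
st=ctrl.read_state();print(st['t'],st['position'],st['eef_rot'],st['wrist_force'])
im=eyes.snapshot("wrist")[:,:,::-1];cv2.imwrite("pics/w3raw.png",im)
cv2.imwrite("pics/w3.png",cv2.resize(im[0:150,156:356],None,fx=4,fy=4,interpolation=cv2.INTER_CUBIC))
E
```

```text
5.25 [ 0.45105302 -0.10789103  0.29403457] [ 8.82813872e-01  4.69721766e-01 -7.30593406e-04 -7.71907086e-04] [-0.0975714   0.15083769 -1.95419843]
```

View pics/w3.png

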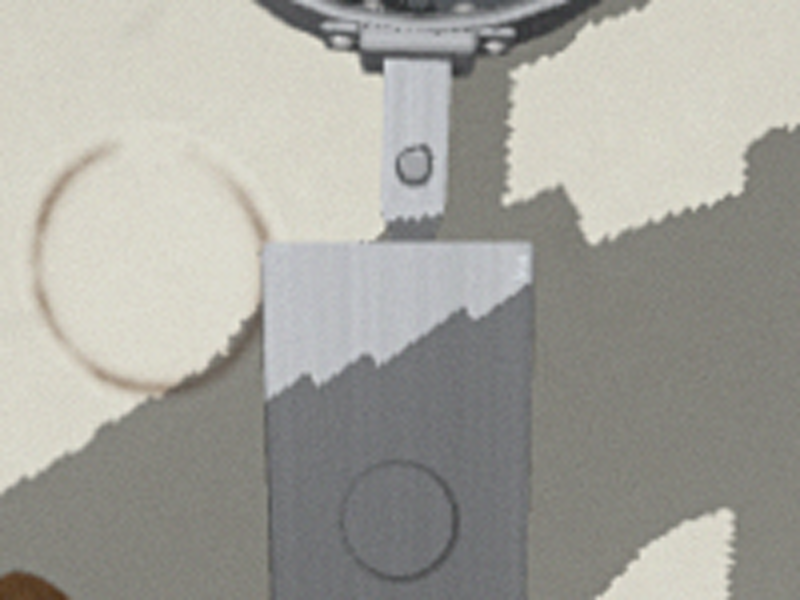

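The crop shows the stub with its edges at x 384–451 at the root (y 62) and 382–446 at y 205, and the button at (414,165). The handle mouth edge runs (263–532, 243), and the hole is at (400,520).

```bash
python3 - <<'E'
from h import *
np.set_printoptions(precision=4,suppress=True)
st=ctrl.read_state(); p,R=tool(st)
f=lambda x,y,z:ray("wrist",(156+x/4-.4,y/4-.4),z,st)
r,n,b=f(417.5,65,.047),f(414,205,.047),f(414,165,.051)
d=r-n; th=np.degrees(np.arctan2(d[1],d[0]))
ty=np.degrees(np.arctan2(R[1,0],R[0,0]))
print("stub",r,n,b,"dir",th,"tool yaw",ty)
zt=p[2]-.0264+.0205
m,h=f(397.5,243,zt),f(400,520,zt)
a=m-h;print("handle",m,h,np.degrees(np.arctan2(a[1],a[0])),np.linalg.norm(a), "mouth in tool",R.T@(m-p),"hole",R.T@(h-p))
print("stub in tool: root",R.T@(r-p),"btn",R.T@(b-p))
# earlier scene button & axis
pc=np.array([.6145,.1328]); a=pc-b[:2]; print("btn->pan",np.degrees(np.arctan2(a[1],a[0])),np.linalg.norm(a))
a=pc-r[:2]; print("root->pan",np.degrees(np.arctan2(a[1],a[0])),np.linalg.norm(a))
E
```

```text
stub [0.5573 0.0384 0.047 ] [0.5344 0.0063 0.047 ] [0.5403 0.0151 0.051 ] dir 54.58151681220759 tool yaw 56.036731760395625
handle [ 0.5019 -0.0339  0.2882] [ 0.4856 -0.0585  0.2882] 56.48107499797822 0.029472988068778554 mouth in tool [0.0897 0.0008 0.0058] hole [0.0602 0.0011 0.0059]
stub in tool: root [0.1807 0.0069 0.2469] btn [0.1519 0.0058 0.243 ]
btn->pan 57.77077129271537 0.13916728556634014
root->pan 58.77653132581674 0.11036285211983994
```

>>> {"method": "servo_tool", "body": {"series": [0, 0, 0.025, 1.0, 0.2, 3.0, 1, 0, 0, 0, 0, 0, 4.5, 1, 0, 0, 0, 0, 0, 4.5, 1, 0, 0, 0, 0, 0, 4.5, 1, 0, 0, 0, 0, 0, 4.0, 1, 0, 0, 0, 0, 0, 2.0, 1, 0, 0, 0, 0, 0, 1.1, 1, 0, 0, 0, 0, 0, 0, 1]}}

```text
t: 6.1
position: [0.4581, -0.1003, 0.058]
eef_rot: [0.889, 0.459, -0.001, -0.001]
wrist_force: [0.2, 0.6, -0.3]
grip_width: 0.289
grip_force: 59.8
```

>>> {"method": "servo_tool", "body": {"series": [0, 0, 0, 0, 0, 0, 1, 0, 0, 0, 0, 0, 0, 1]}}

```text
t: 6.3
position: [0.4595, -0.1008, 0.0604]
eef_rot: [0.889, 0.459, 0.001, 0.001]
wrist_force: [0.5, -0.4, -0.6]
grip_width: 0.286
grip_force: 59.8
```

```bash
python3 - <<'E'
from h import *
st=ctrl.read_state();print(st['t'],st['position'],st['eef_rot'],st['wrist_force'])
im=eyes.snapshot("wrist")[:,:,::-1];cv2.imwrite("pics/w4raw.png",im)
a=cv2.resize(im[0:150,156:356],None,fx=4,fy=4,interpolation=cv2.INTER_CUBIC)
im=eyes.snapshot("scene")[:,:,::-1];cv2.imwrite("pics/s4raw.png",im)
b=cv2.resize(im[180:240,245:325],None,fx=5,fy=5,interpolation=cv2.INTER_CUBIC)
o=np.zeros((600,800,3),np.uint8);o[:300,:400]=cv2.resize(a,(400,300));o[300:,:400]=b[:300];
c=cv2.resize(im[185:225,255:305],None,fx=8,fy=8,interpolation=cv2.INTER_CUBIC);o[:320,400:]=c
cv2.imwrite("pics/m4.png",o)
E
```

```text
6.3 [ 0.45949321 -0.10084062  0.06035573] [8.88675619e-01 4.58535574e-01 6.61394544e-04 5.78418471e-04] [ 0.51955706 -0.35392452 -0.6480204 ]
```

View pics/m4.png

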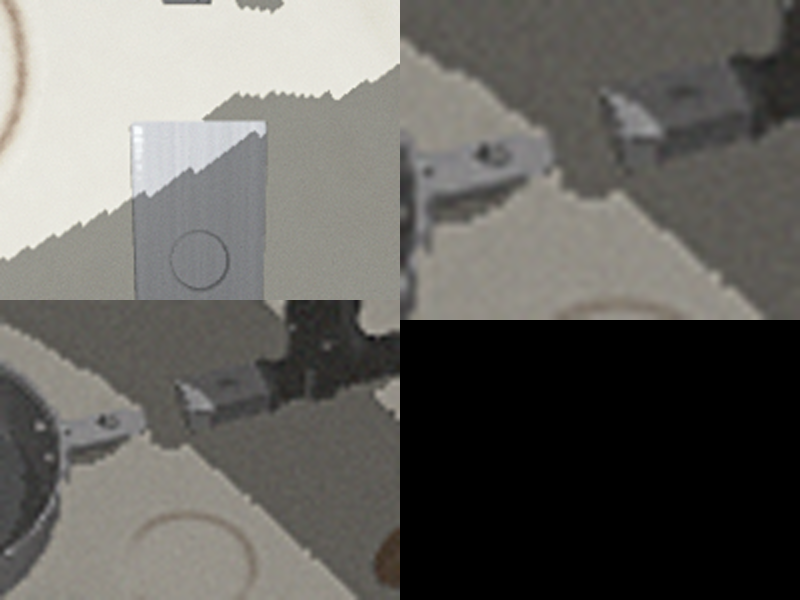

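The wrist view shows the stub's end face at the top (163–211, y 2) against the mouth (131–267, y 122). The stub is slightly left of the mouth's centre line. The scene crop shows the mouth just short of the tip, at about the right height.

```bash
python3 - <<'E'
from h import *
np.set_printoptions(precision=4,suppress=True)
im=cv2.imread("pics/w4raw.png")
print("row1",im[1,228:272].mean(1).astype(int).tolist())
st=ctrl.read_state(); p,R=tool(st)
f=lambda x,y,z:R.T@(ray("wrist",(156+x/2-.25,y/2-.25),z,st)-p)
print("tip",f(163,2,.0395),f(211,2,.0395))
z=p[2]-.0059
print("mouth",f(131,122,z),f(267,122,z),"hole",f(199.5,260,z))
print("yaw",np.degrees(np.arctan2(R[1,0],R[0,0])))
c=eyes.calibration("scene")
def proj(X): return cv2.projectPoints(np.array(X,float)[None],cv2.Rodrigues(np.array(c['R']))[0],np.array(c['t']),np.array([[c['fx'],0,c['cx']],[0,c['fy'],c['cy']],[0,0,1.]]),np.array(c['distortion']))[0].reshape(-1,2)
# predicted mouth corners (tool coords), top/bottom, in crop c coordinates of picture m4 (right panel)
for s in(-.015,.015):
  for dz in(-.0059,.0):
    pass
P=[p+R@np.array([.09,s,dz]) for s in(-.015,.015) for dz in(.0059,.0259)]
q=proj(P);print("scene corners panel",(q-[255,185]+.5)*8+[400,0])
E
```

```text
row1 [225, 230, 225, 226, 226, 226, 224, 226, 228, 173, 122, 109, 108, 108, 113, 108, 111, 110, 106, 110, 112, 111, 113, 114, 114, 107, 113, 113, 115, 117, 111, 96, 94, 143, 232, 228, 225, 225, 223, 226, 227, 226, 226, 227]
tip [ 0.118  -0.0073  0.0208] [0.118  0.0038 0.0208]
mouth [ 0.0896 -0.0137  0.0059] [0.0896 0.0157 0.006 ] hole [0.0602 0.001  0.0059]
yaw 54.58206997521005
scene corners panel [[627.507  138.1275]
 [625.9832 169.7636]
 [603.871   85.5517]
 [602.6289 117.3175]]
```

>>> {"method": "servo_tool", "body": {"series": [0, 0, 0, 0, -0.28, 0.1, 1, 0, 0, 0, 0, 0, 0, 1, 0, 0, 0, 0, 0, 0, 1, 0, 0, 0, 0, 0, 0, 1]}}

```text
t: 6.8
position: [0.4566, -0.0991, 0.0584]
eef_rot: [0.889, 0.459, 0.0, 0.0]
wrist_force: [0.3, -0.7, -1.4]
grip_width: 0.284
grip_force: 59.8
```

```bash
python3 - <<'E'
from h import *
for i in range(3):
    s=ctrl.read_state();eyes.snapshot("scene");print(s['t'],s['position'],s['eef_rot'],s['wrist_force'])
E
```

```text
6.8 [ 0.45661501 -0.09907299  0.05835378] [8.88658041e-01 4.58570480e-01 2.98290813e-05 2.15957362e-05] [ 0.33518586 -0.65402768 -1.41308459]
6.85 [ 0.45660555 -0.09905964  0.05832206] [ 8.88652459e-01  4.58581298e-01  2.24846324e-05 -5.58295718e-06] [ 0.05829388 -0.26334609 -1.68111974]
6.9 [ 0.45660793 -0.09907507  0.05830718] [ 8.88675829e-01  4.58536007e-01  2.83475895e-06 -2.81148272e-05] [-0.28671038 -0.08192891 -1.23079035]
```

Height is good, so I advance in steps and watch the force.

>>> {"method": "servo_tool", "body": {"series": [0, 0, 0, 1.0, 0, 0, 1, 0, 0, 0, 1.0, 0, 0, 1, 0, 0, 0, 1.0, 0, 0, 1, 0, 0, 0, 0.8, 0, 0, 1, 0, 0, 0, 0.5, 0, 0, 1, 0, 0, 0, 0, 0, 0, 1]}}

```text
t: 7.55
position: [0.4819, -0.0632, 0.0582]
eef_rot: [0.888, 0.459, 0.0, -0.0]
wrist_force: [-0.4, 0.1, -1.0]
grip_width: 0.286
grip_force: 59.8
```

>>> {"method": "servo_tool", "body": {"series": [0, 0, 0, 0.5, 0, 0, 1, 0, 0, 0, 0.5, 0, 0, 1, 0, 0, 0, 0.5, 0, 0, 1, 0, 0, 0, 0.5, 0, 0, 1, 0, 0, 0, 0, 0, 0, 1]}}

```text
t: 8.05
position: [0.4937, -0.0469, 0.0584]
eef_rot: [0.888, 0.459, 0.0, -0.0]
wrist_force: [-0.4, 1.2, 0.3]
grip_width: 0.289
grip_force: 60.0
```

>>> {"method": "servo_tool", "body": {"series": [0, 0, 0, 0.5, 0, 0, 1, 0, 0, 0, 0.5, 0, 0, 1, 0, 0, 0, 0.4, 0, 0, 1, 0, 0, 0, 0.3, 0, 0, 1, 0, 0, 0, 0, 0, 0, 1]}}

```text
t: 8.55
position: [0.5031, -0.0334, 0.0582]
eef_rot: [0.889, 0.459, 0.0, -0.0]
wrist_force: [-0.3, -0.3, -1.4]
grip_width: 0.289
grip_force: 59.8
```

```bash
python3 - <<'E'
from h import *
s=ctrl.read_state();print(s['position'],s['wrist_force'],s['torque'])
im=eyes.snapshot("wrist")[:,:,::-1];cv2.imwrite("pics/w5raw.png",im)
a=cv2.resize(im[0:150,180:330],None,fx=4,fy=4,interpolation=cv2.INTER_CUBIC)
im=eyes.snapshot("scene")[:,:,::-1];cv2.imwrite("pics/s5raw.png",im)
o=np.zeros((600,800,3),np.uint8);o[:400,:400]=cv2.resize(a[:400],(600,400))[:,:400] if 0 else cv2.resize(a,(400,400))
o[:320,400:]=cv2.resize(im[185:225,255:305],None,fx=8,fy=8,interpolation=cv2.INTER_CUBIC)
cv2.imwrite("pics/m5.png",o)
E
```

```text
[ 0.50311415 -0.03335772  0.05821636] [-0.32218211 -0.33668589 -1.37646615] [-0.01386798 -0.04446779 -0.00451948]
```

View pics/m5.png

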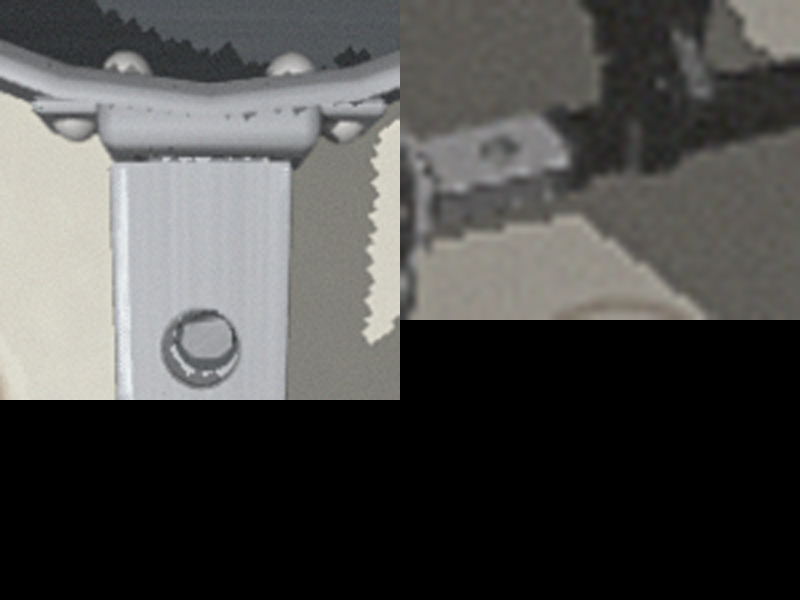

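The button is up in the hole: button at (206,335), hole centre at (201,348). The mouth is about 2 mm short of the shoulder (y 150–160). I push on 3 mm.

>>> {"method": "servo_tool", "body": {"series": [0, 0, 0, 0.15, 0, 0, 1, 0, 0, 0, 0.1, 0, 0, 1, 0, 0, 0, 0, 0, 0, 1, 0, 0, 0, 0, 0, 0, 1]}}

```text
t: 9.05
position: [0.504, -0.0322, 0.0582]
eef_rot: [0.889, 0.458, -0.0, -0.0]
wrist_force: [-4.0, -4.8, -0.4]
grip_width: 0.284
grip_force: 59.9
```

>>> {"method": "servo_tool", "body": {"series": [0, 0, -0.04, 0, 0.78, 0, 1, 0, 0, -0.04, 0, 0.78, 0, 1, 0, 0, -0.04, 0, 0.78, 0, 1, 0, 0, -0.04, 0, 0.78, 0, 1, 0, 0, -0.04, 0, 0.78, 0, 1, 0, 0, -0.04, 0, 0.78, 0, 1, 0, 0, 0, 0, 0, 0, 1, 0, 0, 0, 0, 0, 0, 1]}}

```text
t: 9.85
position: [0.5449, -0.0547, 0.0582]
eef_rot: [0.828, 0.561, 0.0, -0.0]
wrist_force: [0.1, -1.8, -2.1]
grip_width: 0.29
grip_force: 59.8
```

```bash
python3 - <<'E'
from h import *
s=ctrl.read_state();p,R=tool(s);print(s['t'],p,R.T@s['wrist_force'],s['torque'],"yaw",np.degrees(np.arctan2(R[1,0],R[0,0])),"centre err tool",R.T@(np.array([.6175,.1275,p[2]])-p))
E
```

```text
9.85 [ 0.5449226  -0.05473811  0.05821373] [-1.64448716  0.81370304  2.06995993] [-0.13160191  0.03913462 -0.030936  ] yaw 68.27000311454387 centre err tool [ 1.96158599e-01 -5.06359117e-05  8.57123860e-05]
```

>>> {"method": "servo_tool", "body": {"series": [0, 0, -0.04, 0, 0.78, 0, 1, 0, 0, -0.04, 0, 0.78, 0, 1, 0, 0, -0.04, 0, 0.78, 0, 1, 0, 0, -0.04, 0, 0.78, 0, 1, 0, 0, -0.04, 0, 0.78, 0, 1, 0, 0, -0.04, 0, 0.78, 0, 1, 0, 0, -0.04, 0, 0.78, 0, 1, 0, 0, -0.04, 0, 0.78, 0, 1]}}

```text
t: 10.65
position: [0.6053, -0.0696, 0.0583]
eef_rot: [0.727, 0.686, -0.0, -0.0]
wrist_force: [-0.9, -1.4, -1.7]
grip_width: 0.288
grip_force: 59.8
```

>>> {"method": "servo_tool", "body": {"series": [0, 0, -0.04, 0, 0.78, 0, 1, 0, 0, -0.03, 0, 0.6, 0, 1, 0, 0, 0, 0, 0, 0, 1, 0, 0, 0, 0, 0, 0, 1]}}

```text
t: 11.05
position: [0.6196, -0.0702, 0.0585]
eef_rot: [0.703, 0.711, 0.001, 0.001]
wrist_force: [5.6, -1.8, -3.3]
grip_width: 0.293
grip_force: 59.8
```

```bash
python3 - <<'E'
from h import *
s=ctrl.read_state();p,R=tool(s);print(s['t'],p,R.T@s['wrist_force'],s['torque'],"yaw",np.degrees(np.arctan2(R[1,0],R[0,0])),"centre err tool",R.T@(np.array([.6175,.1275,p[2]])-p))
im=eyes.snapshot("wrist")[:,:,::-1]
cv2.imwrite("pics/w6.png",cv2.resize(im,None,fx=1.5,fy=1.5,interpolation=cv2.INTER_CUBIC))
E
```

```text
11.05 [ 0.61958108 -0.07020315  0.05849576] [-1.81873205  5.53152952  3.306284  ] [-0.53634541 -1.1377833  -0.54694545] yaw 90.60008771679365 centre err tool [ 1.97714102e-01 -1.03657233e-05  4.55946620e-06]
```

View pics/w6.png

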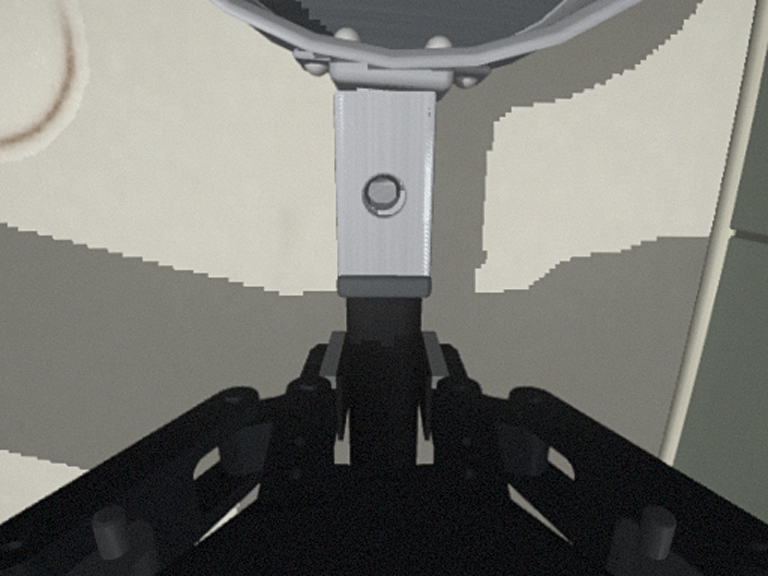

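The handle is home with the button through its hole at (384,192), and it lies parallel to the front edge. I release and withdraw upwards.

>>> {"method": "servo_tool", "body": {"series": [0, 0, 0, 0, 0, 0, 0.2, 0, 0, 0, 0, 0, 0, -0.2, 0, 0, 0, 0, 0, 0, -0.5, 0, 0, 0, 0, 0, 0, -0.5, 0, 0, 0, 0, 0, 0, -0.5, 0, 0, 0, 0, 0, -1, -0.5, 0, 0, 0, 0, 0, -3, -0.5, 0, 0, 0, 0, 0, -4, -0.5]}}

```text
t: 11.9
position: [0.6182, -0.0699, 0.1385]
eef_rot: [0.703, 0.711, -0.001, -0.001]
wrist_force: [0.2, -0.2, 0.6]
grip_width: 0.748
grip_force: 0.0
```

>>> {"method": "servo_tool", "body": {"series": [0, 0, 0, 0, 0, -4, -0.5, 0, 0, 0, 0, 0, -4, -0.5, 0, 0, 0, 0, 0, -3, -0.5, 0, 0, 0, 0, 0, 0, -0.5, 0, 0, 0, 0, 0, 0, -0.5, 0, 0, 0, 0, 0, 0, -0.5]}}

```text
t: 12.5
position: [0.6187, -0.0702, 0.2476]
eef_rot: [0.703, 0.711, -0.0, -0.0]
wrist_force: [-0.1, -0.3, -0.5]
grip_width: 0.751
grip_force: 0.0
```

```bash
python3 - <<'E'
from h import *
s=ctrl.read_state();print(s['t'],s['position'],s['wrist_force'],s['grip_width'])
a=eyes.snapshot("wrist")[:,:,::-1];b=eyes.snapshot("scene")[:,:,::-1]
o=np.zeros((600,800,3),np.uint8);o[:300,:400]=cv2.resize(a,(400,300));o[300:,:400]=cv2.resize(b,(400,300))
o[:480,400:]=cv2.resize(a[0:240,156:356],(400,480))
cv2.imwrite("pics/m7.png",o)
E
```

```text
12.5 [ 0.61865846 -0.07015669  0.24763624] [-0.05765799 -0.3135819  -0.53735188] 0.7505738762585412
```

View pics/m7.png

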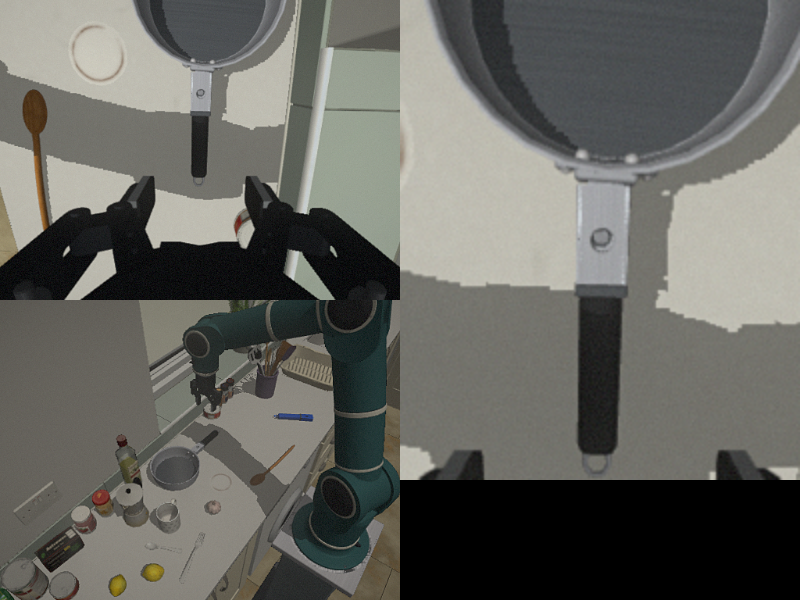

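The pan stands flat with the handle fitted, running from (602,180) to (597,470), and the button shows at (601,238). The bystanders are in place and the gripper is clear.

```bash
python3 -c "
from plant import ctrl
print(ctrl.sign_off())"
```

```text
the job is handed in; nothing more can be done
None
```

The handle is home on the stub with the button up through its hole. The pan is turned so the handle lies within about 1–2° of parallel to the front edge, and the job was handed in at about 12.6 s; the sign-off gave no verdict.

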